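# Move the paint row to the new rack in reverse order

### The arm

A 6-joint arm with a two-finger parallel gripper is mounted at the origin on a cart in front of the work surface, level with it; the furniture and walls round the work are solid. World frame = base frame: x ahead of the robot, y to its left, z up, the work surface at z = 0. Lengths are in m, angles in degrees, forces in N, time in s.
With the tool pointing down it reaches from about 0.25 to 0.85 m from the base axis. Payload 12.5 kg.
Tool frame: the origin (TCP) lies on the mounting face of the last link; the fingertips stand 186 mm ahead of it and the grasp point (between the pads) lies 167 mm ahead of it; z points along the fingers, y is the line along which they close (so a half turn about z gives the same grasp; the last joint's range is limited). The gripper opens to 93 mm and grips with 3 to 60 N. Pads are 15 mm wide; open, the fingers measure 128 mm over their backs; the gripper's body (75 mm by 188 mm) begins 65 mm behind the grasp point.
Start: joints at [-73.373, 20.094, 94.641, -0, 65.266, -4.847], TCP at [0.201, -0.512, 0.405] pointing down, gripper open.
Joint ranges: [-157.81, 157.81], [-45, 120.19], [0.68, 151.7], [-89.99, 269.99], [4.06, 180], [-164.3, 164.3]. Speed limits (degrees/s): [127.2, 127.2, 159.86, 180, 180, 180].

### API

Orientations are given as a 3x3 rotation matrix whose columns are the frame's x, y, z axes.
In Python, from station import env, camera gives the robot as it stands. The module is installed in compiled form; this text tells all that it offers.
- The arm moves only by the tool drive_tool, never from a script. Its argument "plan" is a list of rows, each an object of numbers: "dx", "dy", "dz": the shift along the tool's x, y, z in cm; "spin": the turn about the tool's z in rad; "hand": the finger opening in cm, from 0 to 9.3. In form: [{"dx": .., "dy": .., "dz": .., "spin": .., "hand": ..}, ...]. A call has 1 to 5 rows; each row is the pose to reach, as a shift and turn from the pose commanded when the call began, along the tool's axes at that moment; what a row does not reach only later rows make up. A row lasts 1/8 s, in which the tool goes at most 62.5 mm and 10.7 degrees, less where a joint would pass 70% of its speed; a pose out of reach is approached as far as the arm can. A call with a gripper value outside its range is refused whole. The fingers move at their own pace and stop on an object; the grip force is fixed at half the most. Time passes only in rows, so rows that repeat a pose let the fingers close. It gives the time, the measured TCP pose, the force, the opening and the grip force at its end, in the units of the state.
- env.state(): the state, without advancing time (a new reading comes with each control period).
- camera(name): name is "scene" or "top" or "wrist"; returns a dict with "image" (384x512x3 uint8, blue, green, red), "depth" (384x512 float32, m along the optical axis (not along the pixel's ray), 0 where there is no reading), "fx", "fy", "cx", "cy" (pixels), "pose" (4x4, takes a point from camera to world coordinates); the wrist camera has in their place "hand_eye" (4x4, takes a point from camera to tool coordinates, whose origin is the TCP and whose axes are the flange's). Camera axes: x right, y up, looking along -z (the intrinsics and any distortion apply to the point x, -y, -z); pixel columns grow to the right and rows downward; lengths in m; the calibration is good to about 2 mm. The wrist camera is an equidistant fisheye: a pixel r from the principal point sees the ray r / f radians off the axis. A picture is of the moment at which its call begins: read the wrist's pose just before it.
- env.close_job(): hands the job in; it is judged then, once.
The state is a dict: "t": time; "q": joint angles; "qvel": joint speeds; "joint_efforts": joint torques, N m; "tcp_pos": TCP position; "orientation": TCP orientation; "force": force on the tool from outside, world axes, zero at the start; "torque": the same for the moment, N m; "width": opening from 0.0 (shut) to 1.0 (fully open); "gripper_force": force on a finger pad.
Only numpy, scipy, OpenCV 4.12 (cv2) and the standard library are available. Lean on these libraries where they do the work, as an engineer would, in place of code of your own. Each camera call takes 0.05 s, during which the arm holds its last target. There are 200 camera calls.

### The job

Move the three paint pots and the dropper bottle from the grey rack to the wooden rack, one in each pocket, so that the row ends up in reverse order: what stood at the left end of the grey rack goes to the right end of the wooden one, and so on. Keep them upright and leave each standing flat on the floor of its pocket.

Things in the scene. Friction and masses are not known exactly. Their poses are not given: they have to be found in the camera images.
- old_rack: grey plastic rack where the things start. 84 x 262 x 32 mm, fixed. Origin: centre of the underside, on the desk; x points away from the robot, y to its left (turned up to 0.2 rad), z up. Row of four pockets, 50 x 50 mm, centred at x = 0, y = +96, +32, -32, -96 mm; pocket floor at z = 27 mm, rim (rack top) at z = 32 mm. A swatch lies on its front lip at each pocket.
- new_rack: light wooden rack, empty at the start. 84 x 262 x 32 mm, fixed. Origin: centre of the underside, on the desk; x points away from the robot, y to its left (turned up to 0.2 rad), z up. Row of four pockets, 50 x 50 mm, centred at x = 0, y = +96, +32, -32, -96 mm; pocket floor at z = 27 mm, rim (rack top) at z = 32 mm. Either rack may be the nearer one.
- ochre_center (a point): squat ochre-yellow paint pot, domed pale beige lid, 46 mm tall, body 34 mm across, lid 36 mm; loose, about 35 g. A tab on the lid's -x side sticks out 5 mm; at the start it points roughly along the row, so grip across the row. Point: on its axis, half-way up (23 mm above its underside); z up.
- teal_center (a point): squat teal green paint pot, domed green lid, 38 mm tall, body 32 mm across, lid 34 mm; loose, about 35 g. A tab on the lid's -x side sticks out 5 mm; at the start it points roughly along the row, so grip across the row. Point: on its axis, half-way up (19 mm above its underside); z up.
- black_center (a point): squat black paint pot, domed dark grey lid, 38 mm tall, body 32 mm across, lid 34 mm; loose, about 35 g. A tab on the lid's -x side sticks out 5 mm; at the start it points roughly along the row, so grip across the row. Point: on its axis, half-way up (19 mm above its underside); z up.
- dropper_center (a point): slim red-brown dropper bottle with a white pointed cap, 81 mm tall, round body 26 mm across up to 59 mm above its underside, the cap 20 mm across. Loose, about 26 g. The point is on its axis half-way up (40 mm above its underside); z is up.
- swatch_ochre: flat ochre-yellow paint swatch, 13 x 34 x 2 mm, stuck fixed on the front lip of the grey rack; it marks the pocket where the ochre-yellow pot stood at the start (that pocket's centre is 34 mm further along the rack's x). Origin: centre of its underside, 32 mm above the desk; axes as the rack's. It stays where it is.
- swatch_teal: flat teal green paint swatch, 13 x 34 x 2 mm, stuck fixed on the front lip of the grey rack; it marks the pocket where the teal green pot stood at the start (that pocket's centre is 34 mm further along the rack's x). Origin: centre of its underside, 32 mm above the desk; axes as the rack's. It stays where it is.
- swatch_black: flat black paint swatch, 13 x 34 x 2 mm, stuck fixed on the front lip of the grey rack; it marks the pocket where the black pot stood at the start (that pocket's centre is 34 mm further along the rack's x). Origin: centre of its underside, 32 mm above the desk; axes as the rack's. It stays where it is.
- swatch_dropper: flat red-brown paint swatch, 13 x 34 x 2 mm, stuck fixed on the front lip of the grey rack; it marks the pocket where the dropper bottle stood at the start (that pocket's centre is 34 mm further along the rack's x). Origin: centre of its underside, 32 mm above the desk; axes as the rack's. It stays where it is.
Mind the look-alikes: they are no part of the job. What is shaped like the part that bears dropper_center but orange or yellow is not meant.

How it is judged:
By the outcome, as a careful person would: the job done as asked, in the order asked, and still so for the second after the job is handed in, with the robot touching nothing.
It also fails if it takes over 96 s, if anything falls off the work surface, if the arm or the gripper's body presses on something with over 40 N, if the wrist force passes 120 N, or if a joint passes its speed limit or range.

## Working session

There is one attempt and no reset: what is moved stays moved. The work goes in short steps, Python scripts to look and compute and a tool call to move; the robot and the scene stay as the last step left them, time stands still between calls to the robot, and variables do not carry over. Pictures are saved under pics/ and viewed, at most 14 in all, crops included, and the job is handed in when it is done.

Besides the shell and the picture viewer there is one more tool, called after "Call:" as name(argument=value, ...) on one line, values as JSON. drive_tool: Moves the arm, as the interface text tells. Its arguments: {"type":"object","properties":{"plan":{"type":"array"}},"required":["plan"]}

```bash
mkdir -p pics; python3 - <<'E'
from station import env,camera
import cv2,numpy as np
s=env.state();print(s['t'],s['tcp_pos'],s['orientation'],s['width'])
for n in('top','scene'):
    c=camera(n);cv2.imwrite(f'pics/{n}0.png',c['image']);np.savez(f'{n}0.npz',**c)
    print(n,c['fx'],c['fy'],c['cx'],c['cy'],np.round(c['pose'],3).tolist(),[k for k in c])
E
```

```text
0.0 [ 0.20133077 -0.51169301  0.40419591] [[ 9.30580146e-01  3.66088068e-01 -3.44608735e-04]
 [ 3.66088221e-01 -9.30579497e-01  1.10200086e-03]
 [ 8.27435414e-05 -1.15165732e-03 -9.99999333e-01]] 0.9983854373711292
top 426.5450106947054 426.5450106947054 250.99092376941962 192.3357853959213 [[-0.008, 0.984, -0.176, 0.37], [-1.0, -0.007, 0.005, 0.029], [0.004, 0.176, 0.984, 0.917], [0.0, 0.0, 0.0, 1.0]] ['image', 'depth', 'fx', 'fy', 'cx', 'cy', 'pose']
scene 375.96892933063435 375.96892933063435 258.1698974661742 196.06356689355525 [[0.907, 0.304, -0.291, 0.276], [-0.421, 0.657, -0.625, -0.512], [0.001, 0.69, 0.724, 0.697], [0.0, 0.0, 0.0, 1.0]] ['image', 'depth', 'fx', 'fy', 'cx', 'cy', 'pose']
```

View pics/top0.png

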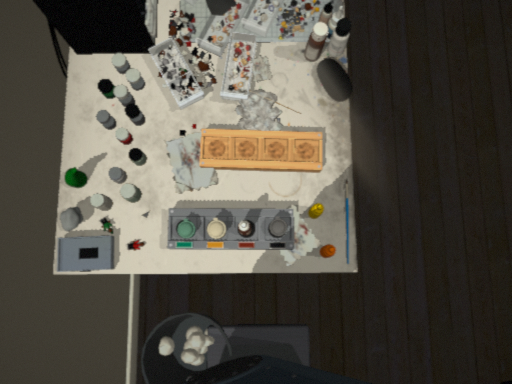

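View pics/scene0.png

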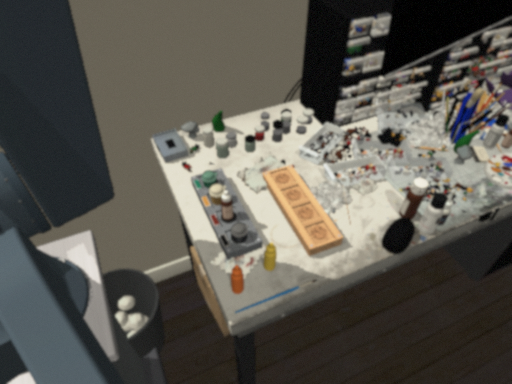

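Top view: the grey rack is nearer, with teal (186,229), ochre (216,229), dropper (246,228) and black (279,228) from left to right. The empty wooden rack is behind it. The look-alikes are the yellow bottle (316,210) and the orange one (328,251), both outside the racks. The dropper I want is (246,228): red-brown, white cap, beside the red-brown swatch.

```bash
cat > h.py <<'E'
import numpy as np,cv2
def cloud(c):
    d=c['depth'];v,u=np.mgrid[:d.shape[0],:d.shape[1]]
    p=np.stack([(u-c['cx'])/c['fx']*d,-(v-c['cy'])/c['fy']*d,-d],-1)
    return p@c['pose'][:3,:3].T+c['pose'][:3,3]
E
python3 - <<'E'
from h import *
c=dict(np.load('top0.npz'));P=cloud(c);hsv=cv2.cvtColor(c['image'],cv2.COLOR_BGR2HSV)
z=P[...,2];print('desk',np.median(z[180:200,290:320]))
def rect(sl,lo,hi,nm):
    m=np.zeros(z.shape,bool);m[sl]=True
    m&=(z>lo)&(z<hi)&(c['depth']>0);p=P[m][:,:2]
    r=cv2.minAreaRect((p*1000).astype(np.float32));print(nm,m.sum(),r,np.median(z[m]))
    n,l,st,ce=cv2.connectedComponentsWithStats(m.astype(np.uint8));k=1+np.argmax(st[1:,4])
    print('  main',st[k],cv2.minAreaRect((P[l==k][:,:2]*1000).astype(np.float32)))
rect(np.s_[120:178,190:332],.02,.045,'new');rect(np.s_[200:256,160:302],.018,.04,'old')
for n,u in(('teal',186),('ochre',216),('drop',246),('black',279)):
    m=np.zeros(z.shape,bool);m[205:245,u-14:u+15]=True;m&=(z>.045)
    p=P[m];zt=np.percentile(p[:,2],98);q=p[p[:,2]>zt-.008]
    print(n,m.sum(),np.round(zt,3),np.round((q.min(0)+q.max(0))/2,3),np.round(np.median(q,0),3),np.round(p.min(0),3),np.round(p.max(0),3))
im=cv2.resize(c['image'][120:260,155:345],None,fx=4.2,fy=4.2,interpolation=cv2.INTER_CUBIC);cv2.imwrite('pics/crop1.png',im)
E
```

```text
desk 0.00028071939220442044
new 5041 ((631.8373413085938, 12.242660522460938), (124.57831573486328, 283.1019592285156), 3.0130138397216797) 0.029974554943171028
  main [ 198  120  124   51 5031] ((636.231201171875, 4.73980712890625), (264.34246826171875, 110.58961486816406), 87.91886901855469)
old 4107 ((453.6856384277344, 68.48361206054688), (262.2820129394531, 84.20710754394531), 89.13652801513672) 0.03114266233081764
  main [ 167  208  127   42 4107] ((453.6856384277344, 68.48361206054688), (262.2820129394531, 84.20710754394531), 89.13652801513672)
teal 268 0.067 [0.418 0.102 0.488] [0.45  0.157 0.064] [0.37  0.029 0.048] [0.471 0.175 0.917]
ochre 306 0.076 [0.417 0.071 0.493] [0.448 0.096 0.072] [0.37  0.029 0.058] [0.472 0.116 0.917]
drop 155 0.109 [0.413 0.037 0.51 ] [0.452 0.041 0.107] [0.37  0.027 0.047] [0.465 0.053 0.917]
black 263 0.067 [ 0.453 -0.028  0.064] [ 0.452 -0.027  0.064] [ 0.435 -0.046  0.048] [ 0.475 -0.011  0.068]
```

View pics/crop1.png

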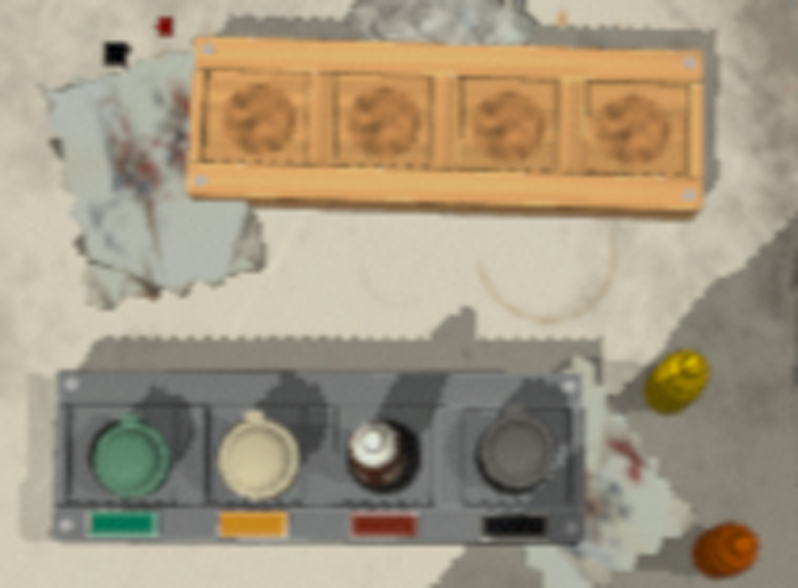

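The crop confirms the order teal, ochre, dropper, black. The lid tabs look as if they point away from the robot (e.g. ochre tab at (253,412)), which is not along the row. I'll check that from the wrist camera, and also fix the wooden rack's pose.

```bash
python3 - <<'E'
from h import *
c=dict(np.load('top0.npz'));P=cloud(c);hsv=cv2.cvtColor(c['image'],cv2.COLOR_BGR2HSV)
z=P[...,2];d=c['depth']
m=np.zeros(z.shape,bool);m[124:178,194:330]=True
m&=(z>.02)&(z<.04)&(d>0)&(hsv[...,1]>90)&(hsv[...,0]<25)
m=cv2.morphologyEx(m.astype(np.uint8),cv2.MORPH_OPEN,np.ones((3,3)))>0
p=P[m&(z>.027)]
print('new',m.sum(),cv2.minAreaRect((p[:,:2]*1000).astype(np.float32)))
for n,u,h in(('teal',186,.038),('ochre',216,.046),('drop',246,.081),('black',279,.038)):
    m=np.zeros(z.shape,bool);m[205:245,u-14:u+15]=True;m&=(z>.045)&(d>.3)&(z<.2)
    zt=.027+h;q=P[m&(z>zt-.01)];(cc,r)=cv2.minEnclosingCircle((q[:,:2]*1000).astype(np.float32))
    ctr=np.array([q[:,0].mean(),q[:,1].mean()])
    k=np.argmax(np.hypot(*(q[:,:2]-ctr).T));print(n,len(q),np.round(cc,1),round(r,1),np.round(ctr*1000,1),'far',np.round((q[k,:2]-ctr)*1000,1),q[:,2].max().round(3),'x',np.round(np.r_[q[:,0].min(),q[:,0].max(),q[:,1].min(),q[:,1].max()]*1000))
from station import camera,env
c=camera('wrist');cv2.imwrite('pics/w0.png',c['image']);print(c['fx'],c['cx'],c['cy'],np.round(c['hand_eye'],3).tolist())
E
```

```text
new 4651 ((623.81640625, 3.7786865234375), (261.4552001953125, 85.6180648803711), 87.86245727539062)
teal 238 [452.2 158.7] 18.9 [450.1 157.6] far [20.5  5.4] 0.068 x [434. 471. 140. 175.]
ochre 271 [451.1  96.3] 20.7 [449.4  95.9] far [21.8  5.5] 0.076 x [431. 471.  79. 113.]
drop 38 [452.4  41.5] 8.6 [452.5  40.5] far [-7.   6.1] 0.11 x [445. 461.  33.  47.]
black 233 [455.7 -27.6] 19.3 [453.3 -27.8] far [21.6 -1.8] 0.068 x [436. 475. -45. -11.]
297.3186396354542 253.74987824563476 185.69457425255393 [[-0.0, 0.971, 0.239, 0.067], [1.0, 0.0, -0.0, -0.001], [-0.0, 0.239, -0.971, 0.021], [0.0, 0.0, 0.0, 1.0]]
```

Depth confirms it: each tab extends about 5 mm toward +x, across the row. I'll therefore grip the pots roughly along the row (turned about 35° to clear the neighbours) and the dropper across it. Dropper first.

Call:
drive_tool(plan=[{"dx":43.6,"dy":-42.2,"dz":4.4,"spin":-1.196,"hand":6},{"dx":43.6,"dy":-42.2,"dz":4.4,"spin":-1.196,"hand":6},{"dx":43.6,"dy":-42.2,"dz":4.4,"spin":-1.196,"hand":6},{"dx":43.6,"dy":-42.2,"dz":4.4,"spin":-1.196,"hand":6},{"dx":43.6,"dy":-42.2,"dz":4.4,"spin":-1.196,"hand":6}])

```text
t: 0.78
tcp_pos: [0.3308, -0.2262, 0.3821]
orientation: [[0.25, 0.968, 0.0], [0.968, -0.25, -0.0], [-0.0, 0.0, -1.0]]
force: [1.3, 0.2, -0.1]
width: 0.647
gripper_force: 0.0
```

```bash
cat > d.py <<'E'
# python3 d.py x y z yaw_of_tool_y [x y z yaw ...] : successive tool-axis shifts (cm, rad) from the present pose
import sys,numpy as np
from station import env
s=env.state();R=np.array(s['orientation']);p=np.array(s['tcp_pos'])
print('t',round(s['t'],2),'p',np.round(p,4),'yaw',round(np.degrees(np.arctan2(R[1,1],R[0,1])),1),'w',round(s['width']*93,1),'F',np.round(s['force'],1),'g',round(float(np.max(s['gripper_force'])),1))
a=np.array(sys.argv[1:],float).reshape(-1,4)
yaw=np.arctan2(R[1,1],R[0,1])
for x,y,z,w in a:
    w=np.radians(w);d=R.T@(np.array([x,y,z])-p);sp=-(w-yaw)
    print('  dx %.2f dy %.2f dz %.2f spin %.3f'%(*d*100,(sp+np.pi)%(2*np.pi)-np.pi))
    p=np.array([x,y,z]);c,s_=np.cos(w),np.sin(w);R=np.array([[-s_,c,0],[c,s_,0],[0,0,-1.]]);yaw=w
E
python3 d.py .4525 .0405 .36 0
```

```text
t 0.78 p [ 0.3308 -0.2262  0.3821] yaw -14.5 w 60.1 F [ 1.3  0.2 -0.1] g 0.0
  dx 28.87 dy 5.11 dz 2.21 spin -0.253
```

Call:
drive_tool(plan=[{"dx":28.9,"dy":5.1,"dz":2.2,"spin":-0.253,"hand":5},{"dx":28.9,"dy":5.1,"dz":2.2,"spin":-0.253,"hand":5},{"dx":28.9,"dy":5.1,"dz":2.2,"spin":-0.253,"hand":5},{"dx":28.9,"dy":5.1,"dz":2.2,"spin":-0.253,"hand":5},{"dx":28.9,"dy":5.1,"dz":2.2,"spin":-0.253,"hand":5}])

```text
t: 1.4
tcp_pos: [0.4541, 0.0407, 0.3599]
orientation: [[0.004, 1.0, -0.0], [1.0, -0.004, 0.0], [0.0, -0.0, -1.0]]
force: [0.2, -0.4, 0.7]
width: 0.54
gripper_force: 0.0
```

```bash
python3 - <<'E'
from station import camera
import cv2
cv2.imwrite('pics/w1.png',camera('wrist')['image'])
E
python3 d.py .4525 .0405 .26 0 .4525 .0405 .238 0
```

```text
t 1.45 p [0.4553 0.0432 0.3597] yaw -0.2 w 49.8 F [-2.7  0.1 -0.6] g 0.0
  dx -0.28 dy -0.29 dz 9.97 spin -0.004
  dx 0.00 dy 0.00 dz 2.20 spin 0.000
```

View pics/w1.png

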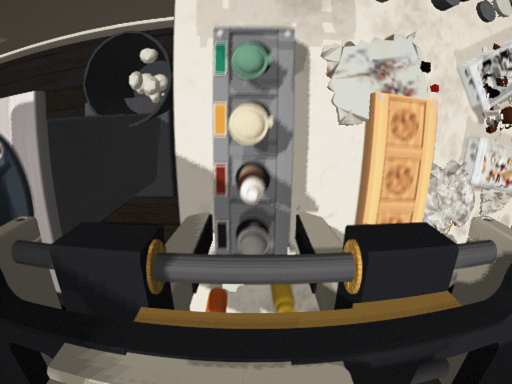

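Wrist view: the tabs of teal (270,60) and ochre (270,122) do point to +x. The dropper at (252,185) stands between the finger planes. I'm descending on it.

Call:
drive_tool(plan=[{"dx":-0.25,"dy":-0.25,"dz":5,"spin":0,"hand":5},{"dx":-0.25,"dy":-0.25,"dz":10,"spin":0,"hand":5},{"dx":-0.25,"dy":-0.25,"dz":10,"spin":0,"hand":5},{"dx":-0.25,"dy":-0.25,"dz":10,"spin":0,"hand":5}])

```text
t: 1.95
tcp_pos: [0.4517, 0.0357, 0.2616]
orientation: [[0.006, 1.0, 0.001], [1.0, -0.006, -0.0], [-0.0, 0.001, -1.0]]
force: [-0.3, 0.6, 0.3]
width: 0.541
gripper_force: 0.0
```

```bash
python3 d.py .4525 .0405 .238 0
```

```text
t 1.95 p [0.4517 0.0357 0.2616] yaw -0.3 w 50.3 F [-0.3  0.6  0.3] g 0.0
  dx 0.48 dy 0.08 dz 2.36 spin -0.006
```

Call:
drive_tool(plan=[{"dx":0.4,"dy":0.1,"dz":2.4,"spin":0,"hand":5},{"dx":0.4,"dy":0.1,"dz":2.4,"spin":0,"hand":5},{"dx":0.4,"dy":0.1,"dz":2.4,"spin":0,"hand":1.5},{"dx":0.4,"dy":0.1,"dz":2.4,"spin":0,"hand":1.5},{"dx":0.4,"dy":0.1,"dz":2.4,"spin":0,"hand":1.5}])

```text
t: 2.58
tcp_pos: [0.4522, 0.0397, 0.2367]
orientation: [[0.006, 1.0, 0.001], [1.0, -0.006, -0.0], [-0.0, 0.001, -1.0]]
force: [-2.6, -1.0, 6.0]
width: 0.268
gripper_force: 15.7
```

```bash
python3 d.py .4525 .0405 .36 0 .625 .0358 .36 0 .625 .0358 .25 0 .625 .0358 .239 0
```

```text
t 2.58 p [0.4522 0.0397 0.2367] yaw -0.3 w 24.9 F [-2.6 -1.   6. ] g 15.7
  dx 0.08 dy 0.04 dz -12.33 spin -0.006
  dx -0.47 dy 17.25 dz 0.00 spin 0.000
  dx 0.00 dy 0.00 dz 11.00 spin 0.000
  dx 0.00 dy 0.00 dz 1.10 spin 0.000
```

Call:
drive_tool(plan=[{"dx":0,"dy":0,"dz":-1,"spin":0,"hand":1.5},{"dx":0,"dy":0,"dz":-6,"spin":0,"hand":1.5},{"dx":0,"dy":0,"dz":-10,"spin":0,"hand":1.5},{"dx":-0.2,"dy":5,"dz":-11,"spin":0,"hand":1.5},{"dx":-0.4,"dy":11,"dz":-11,"spin":0,"hand":1.5}])

```text
t: 3.2
tcp_pos: [0.5632, 0.0351, 0.3488]
orientation: [[0.005, 1.0, 0.003], [1.0, -0.005, -0.0], [-0.0, 0.003, -1.0]]
force: [1.3, 0.2, 0.0]
width: 0.26
gripper_force: 29.9
```

Call:
drive_tool(plan=[{"dx":0,"dy":5,"dz":0,"spin":0.03,"hand":1.5},{"dx":0,"dy":6.2,"dz":3,"spin":0.03,"hand":1.5},{"dx":0,"dy":6.2,"dz":6,"spin":0.03,"hand":1.5},{"dx":0,"dy":6.2,"dz":6,"spin":0.03,"hand":1.5},{"dx":0,"dy":6.2,"dz":6,"spin":0.03,"hand":1.5}])

```text
t: 3.82
tcp_pos: [0.6243, 0.0348, 0.2877]
orientation: [[0.035, 0.999, 0.002], [0.999, -0.035, -0.0], [0.0, 0.002, -1.0]]
force: [0.1, -1.0, -0.2]
width: 0.265
gripper_force: 29.9
```

```bash
python3 d.py .625 .0358 .239 -2
```

```text
t 3.83 p [0.6243 0.0348 0.2877] yaw -2.0 w 24.7 F [ 0.1 -1.  -0.2] g 29.9
  dx 0.10 dy 0.06 dz 4.87 spin -0.001
```

Call:
drive_tool(plan=[{"dx":0.1,"dy":0.05,"dz":3,"spin":0,"hand":1.5},{"dx":0.1,"dy":0.05,"dz":4.6,"spin":0,"hand":1.5},{"dx":0.1,"dy":0.05,"dz":5.0,"spin":0,"hand":1.5},{"dx":0.1,"dy":0.05,"dz":5.0,"spin":0,"hand":1.5}])

```text
t: 4.32
tcp_pos: [0.6249, 0.0358, 0.2372]
orientation: [[0.036, 0.999, 0.001], [0.999, -0.036, 0.0], [0.0, 0.001, -1.0]]
force: [-0.1, 0.3, -0.1]
width: 0.261
gripper_force: 29.9
```

```bash
python3 d.py .625 .0358 .2367 -2; python3 - <<'E'
from station import camera
import cv2
cv2.imwrite('pics/w2.png',camera('wrist')['image'])
E
```

```text
t 4.33 p [0.6249 0.0358 0.2372] yaw -2.0 w 24.3 F [-0.1  0.3 -0.1] g 29.9
  dx 0.00 dy 0.01 dz 0.05 spin -0.001
```

View pics/w2.png

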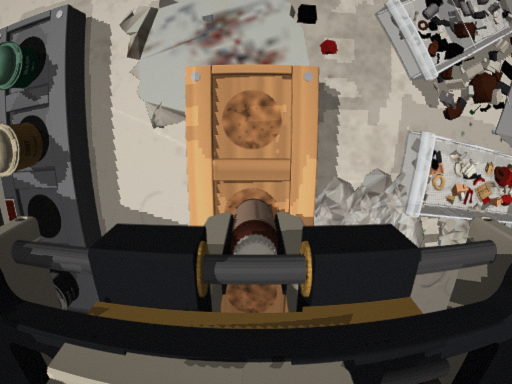

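The dropper is upright over the second pocket from the left (250,205), with one empty pocket (250,120) to its left. Releasing and retreating.

Call:
drive_tool(plan=[{"dx":0,"dy":0,"dz":0.05,"spin":0,"hand":1.5},{"dx":0,"dy":0,"dz":0.05,"spin":0,"hand":4.5},{"dx":0,"dy":0,"dz":0.05,"spin":0,"hand":5},{"dx":0,"dy":0,"dz":-5,"spin":0,"hand":5},{"dx":0,"dy":0,"dz":-11,"spin":0,"hand":5}])

```text
t: 5.0
tcp_pos: [0.6244, 0.0358, 0.3465]
orientation: [[0.036, 0.999, -0.002], [0.999, -0.036, 0.0], [-0.0, -0.002, -1.0]]
force: [0.3, 1.6, 1.1]
width: 0.53
gripper_force: 0.0
```

```bash
python3 d.py .453 -.028 .30 -55 
```

```text
t 5.0 p [0.6244 0.0358 0.3465] yaw -2.0 w 49.3 F [0.3 1.6 1.1] g 0.0
  dx -6.99 dy -16.89 dz 4.70 spin 0.924
```

Call:
drive_tool(plan=[{"dx":-7,"dy":-16.9,"dz":3,"spin":0.924,"hand":5.2},{"dx":-7,"dy":-16.9,"dz":3,"spin":0.924,"hand":5.2},{"dx":-7,"dy":-16.9,"dz":3,"spin":0.924,"hand":5.2},{"dx":-7,"dy":-16.9,"dz":4.7,"spin":0.924,"hand":5.2},{"dx":-7,"dy":-16.9,"dz":4.7,"spin":0.924,"hand":5.2}])

```text
t: 5.62
tcp_pos: [0.4526, -0.0284, 0.2985]
orientation: [[0.823, 0.568, -0.001], [0.568, -0.823, 0.0], [-0.001, -0.001, -1.0]]
force: [0.2, 0.6, -0.0]
width: 0.558
gripper_force: 0.0
```

Call:
drive_tool(plan=[{"dx":0,"dy":0,"dz":0,"spin":0,"hand":5.2}])

```text
t: 5.75
tcp_pos: [0.4533, -0.0282, 0.2992]
orientation: [[0.818, 0.575, 0.0], [0.575, -0.818, 0.0], [0.0, 0.0, -1.0]]
force: [-0.2, -0.1, 0.1]
width: 0.558
gripper_force: 0.0
```

```bash
python3 d.py .453 -.028 .24 -55; python3 - <<'E'
from station import camera
import cv2,numpy as np
from h import *
cv2.imwrite('pics/w3.png',camera('wrist')['image'])
c=camera('scene');P=cloud(c);z=P[...,2]
m=(z>.1)&(z<.125)&(np.abs(P[...,0]-.625)<.05)&(np.abs(P[...,1]-.036)<.04)
if m.sum(): print('dropper top',m.sum(),P[m].mean(0),z[m].max())
E
```

```text
t 5.75 p [ 0.4533 -0.0282  0.2992] yaw -54.9 w 51.9 F [-0.2 -0.1  0.1] g 0.0
  dx -0.01 dy -0.03 dz 5.92 spin 0.001
dropper top 19 [0.62732751 0.03247321 0.10534419] 0.10919569039254629
```

View pics/w3.png

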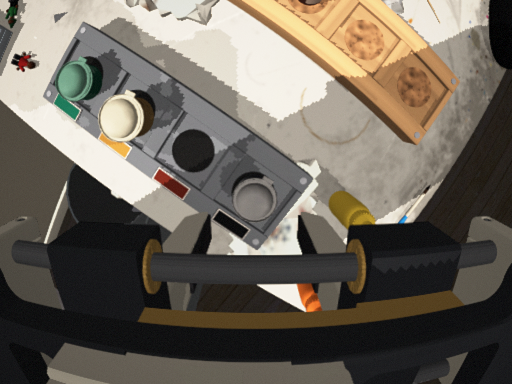

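The dropper stands in the wooden rack (top at z ≈ 109 mm). The black pot (255,197) sits between the fingers with its tab (262,178) clear of them; the yellow look-alike (350,205) is clear too.

Call:
drive_tool(plan=[{"dx":0,"dy":0,"dz":4.5,"spin":0,"hand":5.2},{"dx":0,"dy":0,"dz":7.7,"spin":0,"hand":5.2},{"dx":0,"dy":0,"dz":7.7,"spin":0,"hand":5.2},{"dx":0,"dy":0,"dz":7.7,"spin":0,"hand":2},{"dx":0,"dy":0,"dz":7.7,"spin":0,"hand":2}])

```text
t: 6.48
tcp_pos: [0.4535, -0.0282, 0.2232]
orientation: [[0.818, 0.575, 0.002], [0.575, -0.818, -0.0], [0.001, 0.001, -1.0]]
force: [-0.6, 0.2, -0.8]
width: 0.391
gripper_force: 0.0
```

Call:
drive_tool(plan=[{"dx":0,"dy":0,"dz":0,"spin":0,"hand":2}])

```text
t: 6.6
tcp_pos: [0.4535, -0.0282, 0.2231]
orientation: [[0.819, 0.574, 0.002], [0.574, -0.819, -0.0], [0.001, 0.001, -1.0]]
force: [-0.7, 0.4, 7.3]
width: 0.347
gripper_force: 30.0
```

```bash
python3 d.py .453 -.028 .30 -55 .6274 .0997 .30 -55
```

```text
t 6.6 p [ 0.4535 -0.0282  0.2231] yaw -55.0 w 32.2 F [-0.7  0.4  7.3] g 30.0
  dx -0.02 dy -0.03 dz -7.69 spin 0.001
  dx 21.61 dy -0.46 dz 0.00 spin 0.000
```

Call:
drive_tool(plan=[{"dx":0,"dy":0,"dz":-1,"spin":0,"hand":2},{"dx":0,"dy":0,"dz":-6,"spin":0,"hand":2},{"dx":3,"dy":0,"dz":-9,"spin":0,"hand":2},{"dx":9,"dy":-0.2,"dz":-9,"spin":0,"hand":2},{"dx":15,"dy":-0.4,"dz":-9,"spin":0,"hand":2}])

```text
t: 7.22
tcp_pos: [0.575, 0.0623, 0.3137]
orientation: [[0.819, 0.574, 0.002], [0.574, -0.819, -0.0], [0.001, 0.001, -1.0]]
force: [0.6, -1.0, 0.4]
width: 0.344
gripper_force: 30.0
```

Call:
drive_tool(plan=[{"dx":6,"dy":0,"dz":0,"spin":0,"hand":2},{"dx":6.6,"dy":0,"dz":2,"spin":0,"hand":2},{"dx":6.6,"dy":0,"dz":4,"spin":0,"hand":2},{"dx":6.6,"dy":0,"dz":4,"spin":0,"hand":2}])

```text
t: 7.72
tcp_pos: [0.6266, 0.0983, 0.2703]
orientation: [[0.819, 0.573, -0.004], [0.573, -0.819, -0.0], [-0.004, -0.002, -1.0]]
force: [-0.3, 0.6, -0.0]
width: 0.343
gripper_force: 30.0
```

```bash
python3 d.py .6274 .0997 .2235 -55
```

```text
t 7.72 p [0.6266 0.0983 0.2703] yaw -55.0 w 31.9 F [-0.3  0.6 -0. ] g 30.0
  dx 0.17 dy -0.06 dz 4.68 spin -0.000
```

Call:
drive_tool(plan=[{"dx":0.1,"dy":0,"dz":2.5,"spin":0,"hand":2},{"dx":0.1,"dy":0,"dz":4.3,"spin":0,"hand":2},{"dx":0.1,"dy":0,"dz":4.7,"spin":0,"hand":2},{"dx":0.1,"dy":0,"dz":4.7,"spin":0,"hand":2}])

```text
t: 8.22
tcp_pos: [0.6287, 0.0995, 0.2255]
orientation: [[0.819, 0.574, 0.0], [0.574, -0.819, 0.0], [0.0, 0.0, -1.0]]
force: [-0.1, 0.6, 0.8]
width: 0.347
gripper_force: 30.0
```

```bash
python3 d.py .6274 .0997 .2231 -55
```

```text
t 8.22 p [0.6287 0.0995 0.2255] yaw -55.0 w 32.2 F [-0.1  0.6  0.8] g 30.0
  dx -0.09 dy -0.09 dz 0.24 spin 0.000
```

Call:
drive_tool(plan=[{"dx":0,"dy":0,"dz":0.2,"spin":0,"hand":2},{"dx":0,"dy":0,"dz":0.2,"spin":0,"hand":2}])

```text
t: 8.48
tcp_pos: [0.6287, 0.0997, 0.2235]
orientation: [[0.819, 0.574, 0.0], [0.574, -0.819, 0.0], [0.0, 0.0, -1.0]]
force: [-0.3, 0.4, 0.1]
width: 0.346
gripper_force: 30.0
```

Call:
drive_tool(plan=[{"dx":0,"dy":0,"dz":0,"spin":0,"hand":4.6},{"dx":0,"dy":0,"dz":0,"spin":0,"hand":5},{"dx":0,"dy":0,"dz":-5,"spin":0,"hand":5},{"dx":0,"dy":0,"dz":-10,"spin":0,"hand":5}])

```text
t: 8.98
tcp_pos: [0.6285, 0.0996, 0.3241]
orientation: [[0.819, 0.574, -0.001], [0.574, -0.819, -0.0], [-0.001, -0.0, -1.0]]
force: [-0.1, 0.9, -0.3]
width: 0.537
gripper_force: 0.0
```

```bash
python3 d.py .4505 .1575 .30 -55
```

```text
t 8.97 p [0.6285 0.0996 0.3241] yaw -55.0 w 49.9 F [-0.1  0.9 -0.3] g 0.0
  dx -11.26 dy -14.95 dz 2.43 spin 0.000
```

Now teal.

Call:
drive_tool(plan=[{"dx":-11.3,"dy":-15,"dz":1,"spin":0,"hand":5},{"dx":-11.3,"dy":-15,"dz":1,"spin":0,"hand":5},{"dx":-11.3,"dy":-15,"dz":1,"spin":0,"hand":5},{"dx":-11.3,"dy":-15,"dz":2.4,"spin":0,"hand":5},{"dx":-11.3,"dy":-15,"dz":2.4,"spin":0,"hand":5}])

```text
t: 9.6
tcp_pos: [0.4505, 0.1577, 0.2989]
orientation: [[0.819, 0.574, -0.0], [0.574, -0.819, -0.0], [-0.0, 0.0, -1.0]]
force: [0.1, -0.2, 0.3]
width: 0.536
gripper_force: 0.0
```

Call:
drive_tool(plan=[{"dx":0,"dy":0,"dz":0,"spin":0,"hand":5}])

```text
t: 9.72
tcp_pos: [0.4512, 0.1574, 0.2993]
orientation: [[0.819, 0.573, 0.001], [0.573, -0.819, 0.0], [0.001, 0.0, -1.0]]
force: [0.5, 0.8, 0.2]
width: 0.539
gripper_force: 0.0
```

```bash
python3 d.py .4505 .1575 .2225 -55; python3 - <<'E'
from station import camera
import cv2
cv2.imwrite('pics/w4.png',camera('wrist')['image'])
E
```

```text
t 9.72 p [0.4512 0.1574 0.2993] yaw -55.0 w 50.1 F [0.5 0.8 0.2] g 0.0
  dx -0.06 dy -0.05 dz 7.68 spin -0.000
```

View pics/w4.png

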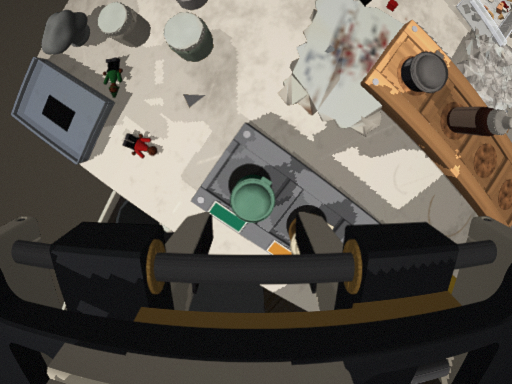

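Black (425,72) and the dropper (475,120) stand in the wooden rack. Teal (252,195) is between the fingers; ochre is just past the right finger, about 11 mm clear by calculation. Descending.

Call:
drive_tool(plan=[{"dx":0,"dy":0,"dz":3.5,"spin":0,"hand":5},{"dx":0,"dy":0,"dz":6,"spin":0,"hand":5},{"dx":0,"dy":0,"dz":7.7,"spin":0,"hand":5},{"dx":0,"dy":0,"dz":7.7,"spin":0,"hand":5},{"dx":0,"dy":0,"dz":7.7,"spin":0,"hand":2}])

```text
t: 10.4
tcp_pos: [0.4506, 0.1576, 0.2228]
orientation: [[0.819, 0.574, 0.001], [0.574, -0.819, 0.0], [0.001, 0.0, -1.0]]
force: [0.6, 0.8, -0.3]
width: 0.472
gripper_force: 0.0
```

Call:
drive_tool(plan=[{"dx":0,"dy":0,"dz":0,"spin":0,"hand":2},{"dx":0,"dy":0,"dz":0,"spin":0,"hand":2}])

```text
t: 10.65
tcp_pos: [0.4503, 0.1577, 0.2229]
orientation: [[0.819, 0.574, 0.001], [0.574, -0.819, 0.0], [0.001, 0.001, -1.0]]
force: [-0.3, -1.1, 5.1]
width: 0.342
gripper_force: 30.0
```

```bash
python3 d.py .4505 .1575 .33 -55 .6202 -.0921 .33 -55
```

```text
t 10.65 p [0.4503 0.1577 0.2229] yaw -55.0 w 31.8 F [-0.3 -1.1  5.1] g 30.0
  dx 0.02 dy 0.03 dz -10.71 spin 0.000
  dx -0.42 dy 30.18 dz 0.00 spin 0.000
```

Call:
drive_tool(plan=[{"dx":0,"dy":0,"dz":-1,"spin":0,"hand":2},{"dx":0,"dy":0,"dz":-6,"spin":0,"hand":2},{"dx":0,"dy":3,"dz":-11,"spin":0,"hand":2},{"dx":-0.2,"dy":9,"dz":-11,"spin":0,"hand":2},{"dx":-0.3,"dy":15,"dz":-11,"spin":0,"hand":2}])

```text
t: 11.28
tcp_pos: [0.5343, 0.0318, 0.3338]
orientation: [[0.818, 0.575, 0.002], [0.575, -0.818, 0.0], [0.002, 0.001, -1.0]]
force: [-0.1, 1.2, -0.4]
width: 0.344
gripper_force: 30.0
```

Call:
drive_tool(plan=[{"dx":0,"dy":6,"dz":0,"spin":0,"hand":2},{"dx":0,"dy":12,"dz":0,"spin":0,"hand":2},{"dx":0,"dy":15.1,"dz":4,"spin":0,"hand":2},{"dx":0,"dy":15.1,"dz":6.5,"spin":0,"hand":2},{"dx":0,"dy":15.1,"dz":6.5,"spin":0,"hand":2}])

```text
t: 11.9
tcp_pos: [0.6198, -0.0907, 0.2659]
orientation: [[0.819, 0.574, -0.004], [0.574, -0.819, 0.001], [-0.002, -0.003, -1.0]]
force: [0.3, 0.0, -0.2]
width: 0.345
gripper_force: 30.0
```

Call:
drive_tool(plan=[{"dx":0,"dy":0,"dz":0,"spin":0,"hand":2}])

```text
t: 12.02
tcp_pos: [0.6205, -0.0903, 0.2687]
orientation: [[0.819, 0.574, 0.001], [0.574, -0.819, -0.0], [0.001, 0.001, -1.0]]
force: [-0.7, -0.1, 0.3]
width: 0.344
gripper_force: 30.0
```

```bash
python3 d.py .6202 -.0921 .2233 -55
```

```text
t 12.03 p [ 0.6205 -0.0903  0.2687] yaw -55.0 w 32.0 F [-0.7 -0.1  0.3] g 30.0
  dx -0.14 dy 0.13 dz 4.54 spin 0.001
```

Call:
drive_tool(plan=[{"dx":-0.1,"dy":0.1,"dz":2.5,"spin":0,"hand":2},{"dx":-0.1,"dy":0.1,"dz":4.2,"spin":0,"hand":2},{"dx":-0.1,"dy":0.1,"dz":4.55,"spin":0,"hand":2},{"dx":-0.1,"dy":0.1,"dz":4.55,"spin":0,"hand":2},{"dx":-0.1,"dy":0.1,"dz":4.55,"spin":0,"hand":2}])

```text
t: 12.65
tcp_pos: [0.6202, -0.0917, 0.2226]
orientation: [[0.819, 0.574, 0.001], [0.574, -0.819, 0.0], [0.0, 0.0, -1.0]]
force: [-2.8, 2.1, 5.3]
width: 0.342
gripper_force: 30.0
```

```bash
python3 d.py .6202 -.0921 .2230 -55
```

```text
t 12.65 p [ 0.6202 -0.0917  0.2226] yaw -55.0 w 31.8 F [-2.8  2.1  5.3] g 30.0
  dx -0.02 dy 0.03 dz -0.04 spin 0.001
```

Call:
drive_tool(plan=[{"dx":0,"dy":0,"dz":0,"spin":0,"hand":4.6},{"dx":0,"dy":0,"dz":0,"spin":0,"hand":5},{"dx":0,"dy":0,"dz":-5,"spin":0,"hand":5},{"dx":0,"dy":0,"dz":-10,"spin":0,"hand":5},{"dx":0,"dy":0,"dz":-10,"spin":0,"hand":5}])

```text
t: 13.28
tcp_pos: [0.6208, -0.0921, 0.3256]
orientation: [[0.819, 0.574, 0.007], [0.574, -0.819, -0.002], [0.005, 0.005, -1.0]]
force: [-0.7, 0.0, 0.6]
width: 0.536
gripper_force: 0.0
```

```bash
python3 d.py .4494 .096 .31 -55
```

```text
t 13.28 p [ 0.6208 -0.0921  0.3256] yaw -55.0 w 49.8 F [-0.7  0.   0.6] g 0.0
  dx -3.25 dy -25.25 dz 1.41 spin 0.000
```

Call:
drive_tool(plan=[{"dx":-3.2,"dy":-25.2,"dz":0,"spin":0,"hand":5.3},{"dx":-3.2,"dy":-25.2,"dz":0,"spin":0,"hand":5.3},{"dx":-3.2,"dy":-25.2,"dz":0,"spin":0,"hand":5.3},{"dx":-3.2,"dy":-25.2,"dz":1,"spin":0,"hand":5.3},{"dx":-3.2,"dy":-25.2,"dz":2,"spin":0,"hand":5.3}])

```text
t: 13.9
tcp_pos: [0.4469, 0.0979, 0.3007]
orientation: [[0.817, 0.576, -0.002], [0.576, -0.817, -0.0], [-0.002, -0.001, -1.0]]
force: [0.1, -0.3, 0.1]
width: 0.571
gripper_force: 0.0
```

Call:
drive_tool(plan=[{"dx":0,"dy":0,"dz":0,"spin":0,"hand":5.3},{"dx":0,"dy":0,"dz":0,"spin":0,"hand":5.3}])

```text
t: 14.15
tcp_pos: [0.4501, 0.0954, 0.3016]
orientation: [[0.819, 0.573, 0.0], [0.573, -0.819, -0.0], [0.0, 0.0, -1.0]]
force: [0.6, -0.3, -0.6]
width: 0.572
gripper_force: 0.0
```

```bash
python3 d.py .4494 .096 .226 -55; python3 - <<'E'
from station import camera
import cv2
cv2.imwrite('pics/w5.png',camera('wrist')['image'])
E
```

```text
t 14.15 p [0.4501 0.0954 0.3016] yaw -55.0 w 53.2 F [ 0.6 -0.3 -0.6] g 0.0
  dx -0.02 dy -0.09 dz 7.56 spin -0.001
```

View pics/w5.png

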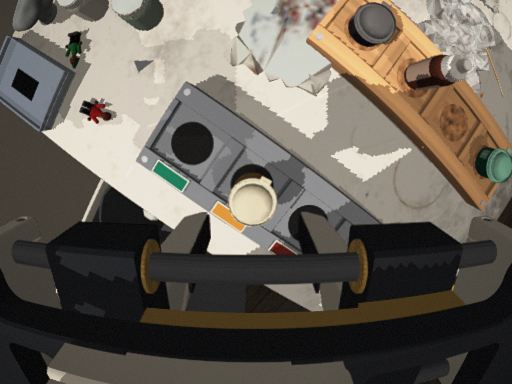

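The wooden rack now holds black (375,22), the dropper (435,70), an empty pocket (455,115) and teal (492,163). Ochre (253,202) is centred between the fingers.

Call:
drive_tool(plan=[{"dx":0,"dy":-0.1,"dz":3.5,"spin":0,"hand":5.3},{"dx":0,"dy":-0.1,"dz":7.5,"spin":0,"hand":5.3},{"dx":0,"dy":-0.1,"dz":7.5,"spin":0,"hand":5.3},{"dx":0,"dy":-0.1,"dz":7.5,"spin":0,"hand":2},{"dx":0,"dy":-0.1,"dz":7.5,"spin":0,"hand":2}])

```text
t: 14.82
tcp_pos: [0.4493, 0.0968, 0.228]
orientation: [[0.819, 0.574, 0.002], [0.574, -0.819, 0.0], [0.002, 0.001, -1.0]]
force: [-0.1, 0.3, 0.6]
width: 0.403
gripper_force: 0.0
```

Call:
drive_tool(plan=[{"dx":0,"dy":0,"dz":0,"spin":0,"hand":2},{"dx":0,"dy":0,"dz":0,"spin":0,"hand":2}])

```text
t: 15.08
tcp_pos: [0.4492, 0.0968, 0.2279]
orientation: [[0.819, 0.574, 0.003], [0.574, -0.819, 0.0], [0.002, 0.001, -1.0]]
force: [0.4, -1.9, 9.0]
width: 0.367
gripper_force: 30.0
```

```bash
python3 d.py .4494 .096 .34 -55 .6226 -.0282 .34 -55
```

```text
t 15.07 p [0.4492 0.0968 0.2279] yaw -55.0 w 34.2 F [ 0.4 -1.9  9. ] g 30.0
  dx -0.01 dy 0.09 dz -11.21 spin 0.001
  dx 7.06 dy 20.11 dz 0.00 spin 0.000
```

Call:
drive_tool(plan=[{"dx":0,"dy":0,"dz":-1,"spin":0,"hand":2},{"dx":0,"dy":0,"dz":-6,"spin":0,"hand":2},{"dx":0.5,"dy":2,"dz":-11,"spin":0,"hand":2},{"dx":2.7,"dy":8,"dz":-11,"spin":0,"hand":2},{"dx":4.9,"dy":14,"dz":-11,"spin":0,"hand":2}])

```text
t: 15.7
tcp_pos: [0.5679, 0.0111, 0.3386]
orientation: [[0.818, 0.575, 0.002], [0.575, -0.818, 0.0], [0.002, 0.001, -1.0]]
force: [-0.6, 0.6, -0.8]
width: 0.367
gripper_force: 30.0
```

Call:
drive_tool(plan=[{"dx":1.4,"dy":4,"dz":0,"spin":0,"hand":2},{"dx":2.2,"dy":6.2,"dz":0,"spin":0,"hand":2},{"dx":2.2,"dy":6.2,"dz":3,"spin":0,"hand":2},{"dx":2.2,"dy":6.2,"dz":6,"spin":0,"hand":2},{"dx":2.2,"dy":6.2,"dz":6,"spin":0,"hand":2}])

```text
t: 16.32
tcp_pos: [0.6198, -0.0261, 0.2754]
orientation: [[0.819, 0.574, -0.004], [0.574, -0.819, 0.001], [-0.003, -0.003, -1.0]]
force: [0.5, -0.3, 0.1]
width: 0.368
gripper_force: 30.0
```

Call:
drive_tool(plan=[{"dx":0,"dy":0,"dz":0,"spin":0,"hand":2}])

```text
t: 16.45
tcp_pos: [0.6208, -0.0261, 0.2782]
orientation: [[0.819, 0.574, 0.002], [0.574, -0.819, -0.0], [0.001, 0.001, -1.0]]
force: [0.0, 0.5, -1.2]
width: 0.371
gripper_force: 30.0
```

```bash
python3 d.py .6226 -.0282 .2279 -55
```

```text
t 16.45 p [ 0.6208 -0.0261  0.2782] yaw -55.0 w 34.5 F [ 0.   0.5 -1.2] g 30.0
  dx 0.03 dy 0.27 dz 5.03 spin 0.001
```

Call:
drive_tool(plan=[{"dx":0,"dy":0.25,"dz":2.5,"spin":0,"hand":2},{"dx":0,"dy":0.25,"dz":4.6,"spin":0,"hand":2},{"dx":0,"dy":0.25,"dz":5.0,"spin":0,"hand":2},{"dx":0,"dy":0.25,"dz":5.0,"spin":0,"hand":2},{"dx":0,"dy":0.25,"dz":5.0,"spin":0,"hand":2}])

```text
t: 17.08
tcp_pos: [0.622, -0.0283, 0.2275]
orientation: [[0.819, 0.574, 0.001], [0.574, -0.819, -0.0], [0.0, 0.0, -1.0]]
force: [-2.5, -0.8, 5.9]
width: 0.369
gripper_force: 30.0
```

```bash
python3 d.py .6226 -.0282 .2279 -55
```

```text
t 17.07 p [ 0.622  -0.0283  0.2275] yaw -55.0 w 34.3 F [-2.5 -0.8  5.9] g 30.0
  dx 0.05 dy 0.03 dz -0.04 spin 0.001
```

Call:
drive_tool(plan=[{"dx":0,"dy":0,"dz":0,"spin":0,"hand":4.6},{"dx":0,"dy":0,"dz":0,"spin":0,"hand":4.8},{"dx":0,"dy":0,"dz":-5,"spin":0,"hand":4.8},{"dx":0,"dy":0,"dz":-10,"spin":0,"hand":4.8},{"dx":0,"dy":0,"dz":-14,"spin":0,"hand":4.8}])

```text
t: 17.7
tcp_pos: [0.6219, -0.0281, 0.3687]
orientation: [[0.819, 0.574, 0.001], [0.574, -0.819, -0.0], [0.001, 0.001, -1.0]]
force: [-0.2, -0.8, -0.1]
width: 0.518
gripper_force: 0.0
```

Call:
drive_tool(plan=[{"dx":-10,"dy":10,"dz":0,"spin":0,"hand":4.8},{"dx":-20,"dy":18,"dz":0,"spin":0,"hand":4.8},{"dx":-20,"dy":18,"dz":0,"spin":0,"hand":4.8},{"dx":-20,"dy":18,"dz":0,"spin":0,"hand":4.8},{"dx":-20,"dy":18,"dz":0,"spin":0,"hand":4.8}])

```text
t: 18.32
tcp_pos: [0.5603, -0.2933, 0.3665]
orientation: [[0.821, 0.571, -0.0], [0.571, -0.821, -0.0], [-0.0, 0.0, -1.0]]
force: [-0.3, -0.4, 0.7]
width: 0.516
gripper_force: 0.0
```

```bash
python3 d.py; python3 - <<'E'
from station import camera
from h import *
c=camera('top');P=cloud(c);z=P[...,2]
cv2.imwrite('pics/top9.png',cv2.resize(c['image'][120:260,155:345],None,fx=4,fy=4,interpolation=cv2.INTER_CUBIC))
for n,h,x,y in(('black',.038,.6274,.0997),('drop',.081,.625,.0358),('ochre',.046,.6226,-.0282),('teal',.038,.6202,-.0921)):
    m=(abs(P[...,0]-x)<.028)&(abs(P[...,1]-y)<.028)&(z>.027+h-.01)&(z<.2);q=P[m]
    print(n,m.sum(),np.round((q[:,:2].mean(0)-[x,y])*1000,1),'top',z[m].max().round(4),'expect',.027+h)
E
```

```text
t 18.32 p [ 0.5603 -0.2933  0.3665] yaw -55.2 w 48.0 F [-0.3 -0.4  0.7] g 0.0
black 217 [-0.7 -0.6] top 0.0683 expect 0.065
drop 36 [0.6 1. ] top 0.1103 expect 0.108
ochre 251 [-2.2  0.5] top 0.0769 expect 0.073
teal 217 [-1.5  1.6] top 0.0702 expect 0.065
```

View pics/top9.png

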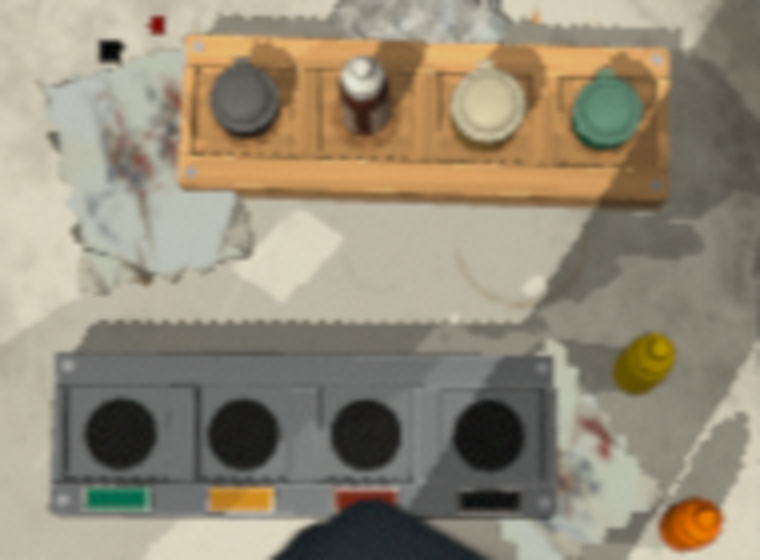

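From left to right the wooden rack holds black, dropper, ochre and teal, all upright (245,100 to 607,110), and the grey rack is empty. One quick flatness check on teal before handing in.

```bash
python3 - <<'E'
from station import camera,env
from h import *
a=cloud(dict(np.load('top0.npz')));b=cloud(camera('top'))
ok=True
for n,p,q in(('black',(.453,-.028),(.6267,.0991)),('ochre',(.4494,.096),(.6204,-.0277)),('teal',(.4505,.1575),(.6187,-.0905))):
    r=[]
    for P,o in((a,p),(b,q)):
        m=(np.hypot(P[...,0]-o[0],P[...,1]-o[1])<.012)&(P[...,2]<.2);k=P[m];k=k[k[:,2]>.05]
        f=np.linalg.lstsq(np.c_[k[:,:2]-o,np.ones(len(k))],k[:,2],rcond=None)[0]
        r.append((round(np.median(k[:,2])*1000,1),np.round(np.degrees(f[:2]),1)))
    print(n,r); ok&=abs(r[0][0]-r[1][0])<2.5
print(ok)
if ok: print(env.close_job())
E
```

```text
black [(np.float64(64.6), array([ 1.8, -3.4])), (np.float64(65.2), array([ 2.2, -0.2]))]
ochre [(np.float64(73.1), array([-0.2,  0.3])), (np.float64(73.7), array([ 3.1, -1.6]))]
teal [(np.float64(64.7), array([0.9, 1.3])), (np.float64(65.1), array([ 4.7, -1.3]))]
True
the job is handed in; nothing more can be done
None
```

The job is handed in at about 18 s of the 96 s allowed: the wooden rack now holds black, dropper, ochre and teal from left to right, each upright on its pocket floor (lid heights within 1 mm of before for the pots), and the grey rack is empty.

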